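# Load a sensor cartridge into the tilted feed rail

### The arm

A 7-joint arm with a two-finger parallel gripper is mounted at the origin on a cart in front of the work surface, level with it; the furniture and walls round the work are solid. World frame = base frame: x ahead of the robot, y to its left, z up, the work surface at z = 0. Lengths are in mm, angles in rad, forces in N, time in s.
With the tool pointing down it reaches from about 400 to 875 mm from the base axis. Payload 4.4 kg.
Tool frame: the origin (TCP) lies at the very end of the fingers, on their centre line; the grasp point (between the pads) lies 19 mm behind it; z points along the fingers, y is the line along which they close (so a half turn about z gives the same grasp; the last joint's range is limited). The gripper opens to 85 mm and grips with 20 to 120 N. Pads are 22 mm wide; open, the fingers measure 114 mm over their backs; the gripper's body (76 mm by 85 mm) begins 54 mm behind the grasp point. The pads swing forward as they close: fully open they stand 13 mm farther back than shut.
Start: joints at [1.145, 0.628, 0.038, 1.517, -0.027, 0.996, -0.02], TCP at [228.885, -608.383, 231.313] pointing down, gripper open.
Joint ranges: [-3.06, 3.06], [-0.37, 2.12], [-1.25, 1.32], [0.18, 2.47], [-1.1, 4.24], [0.23, 1.98], [-2.94, 2.94]. Speed limits (rad/s): [2.57, 2.57, 3.14, 3.14, 3.14, 3.14, 3.14].

### API

Orientations are given as [roll, pitch, yaw] about the fixed x, y, z axes, in that order (R = Rz(yaw) Ry(pitch) Rx(roll)).
In Python, from cell import ctrl gives the robot as it stands.
- The arm moves only by the tool jog_arm, never from a script. Its argument "plan" is a list of rows, each an object of numbers: "tx", "ty", "tz": the shift along the tool's x, y, z as a fraction of full scale; "wx", "wy", "wz": the turn, a rotation vector about the tool's x, y, z as a fraction of full scale; "claw": the closure, from 0 (fully open) to 1 (shut). In form: [{"tx": .., "ty": .., "tz": .., "wx": .., "wy": .., "wz": .., "claw": ..}, ...]. A call has 1 to 12 rows; each row is the pose to reach, as a shift and turn from the pose commanded when the call began, along the tool's axes at that moment; what a row does not reach only later rows make up. Full scale, the value 1, is 300 mm for a shift and 90 degrees for a turn. A row lasts 1/10 s, in which the tool goes at most 50 mm and 8.59 degrees, less where a joint would pass 70% of its speed; a pose out of reach is approached as far as the arm can. A call with a number of a shift or a turn outside -1 to 1 is refused whole. A call with a gripper value outside its range is refused whole. The fingers move at their own pace and stop on an object; the grip force is fixed at half the most. Time passes only in rows, so rows that repeat a pose let the fingers close. It gives the time, the measured TCP pose, the force, the opening and the grip force at its end, in the units of the state.
- ctrl.read_state(): the state, without advancing time (a new reading comes with each control period).
- ctrl.get_image(name): name is "side" or "top"; returns a dict with "img" (480x640x3 uint8, red, green, blue), "depth" (480x640 float32, mm along the optical axis (not along the pixel's ray), 0 where there is no reading), "fx", "fy", "cx", "cy" (pixels), "distortion" ([k1, k2, p1, p2, k3] as OpenCV has them; the pictures are not rectified), "position" and "orientation" of the camera in the world. Camera axes: x right, y down, z forward; pixel columns grow to the right and rows downward; lengths in mm; the calibration is good to about 2 mm. A picture is of the moment at which its call begins.
- ctrl.finish_job(): hands the job in; it is judged then, once.
Trained networks look in a picture, given as the dict that the camera call returned (one of the last four; its "shot" number tells which), for a name from the list of things; names that differ only in an ending like _2 or _b are one class to them, and where a whole thing is asked for, a point or a joint stands for the part that bears it (a point fixed in the world has none). Each returns a list of dicts, best first, with "score" (0 to 1); they miss things now and then, are a little off and sometimes report something else, mostly with a low value. They report only what shows in the picture. A call takes as long as a camera call. They do not tell look-alikes from the thing itself.
- ctrl.trace(picture, thing): "pixels" (480x640 bool, what is visible of it) and "extent" ([centre column, centre row, width, height] in pixels, round what is visible of it).
The state is a dict: "clock": time; "qpos": joint angles; "qd": joint speeds; "tau": joint torques, N m; "eef_pos": TCP position; "tool_rot": TCP orientation; "force": force on the tool from outside, world axes, zero at the start; "torque": the same for the moment, N m; "width": finger opening in mm; "gripper_force": force on a finger pad.
Only numpy, scipy, OpenCV 4.12 (cv2) and the standard library are available. Lean on these libraries where they do the work, as an engineer would, in place of code of your own. Each camera call takes 0.05 s, during which the arm holds its last target. There are 200 camera calls.

### The job

Load the loose narrow sensor cartridge into the tilted feed rail: set it in the open loading bay at the rail's high end with its tapered nose pointing downhill, like the cartridge already in there, and let it slide down until it lies against that one. Leave the broad cartridge, which does not fit the rail, where it lies.

Things in the scene. Friction and masses are not known exactly. Their poses are not given: they have to be found in the camera images.
- narrow_cartridge_centre (a point): Loose narrow cartridge: white body 60x36 mm, 16 high, with an upright grey grip fin on top (34 long in x, 12 thick in y, from 16 to 40 mm above the underside, its middle at x = -3 mm). One end, the nose, tapers to 20 mm wide and has brass contacts on top. Point: middle of length and width, 20 mm above the underside. x axis to the nose, y across, z up. About 60 g. Start: lying flat on the worktop.
- narrow_cartridge_nose (a point): Tip of the narrow cartridge's tapered nose: 30 mm ahead (x) of its middle, 8 mm above its underside. Axes as the cartridge's.
- rail_bay (a point): Middle of the open loading bay's floor, high end of the fixed aluminium rail on its grey stand, 105 mm over the worktop. x uphill, y across, z square to the floor (20 deg off vertical); low end nearest the robot. Bay 58 mm wide, side walls 14 high; end wall 12 high at x = +40 mm; from x = -35 to -65 it narrows to the 40 mm guide. Slippery: what is released here slides down by its own weight.
- rail_seat (a point): Where the middle of the new cartridge's underside comes to lie in the guide, 115 mm downhill (-x) of the bay point; same axes. The guide begins 65 mm downhill of the bay point: walls and roof 23 mm high, a 20 mm wide slot along the roof for the fin. The cartridge already loaded (fixed, same as the narrow one, nose downhill) lies just below this place.
- broad_cartridge_centre (a point): Broad cartridge, not to be loaded: same look, length, heights and fin as the narrow one, but 58 mm wide (nose 42 mm). Point and axes as for the narrow one. Lies flat on the worktop, loose.
Mind the look-alikes: they are no part of the job. What is shaped like the part that bears narrow_cartridge_centre but green is not meant.

How it is judged:
By the outcome, as a careful person would: the job done as asked, in the order asked, and still so for the second after the job is handed in, with the robot touching nothing.
It also fails if it takes over 42 s, if anything falls off the work surface, if the arm or the gripper's body presses on something with over 40 N, if the wrist force passes 120 N, or if a joint passes its speed limit or range.

## Working session

There is one attempt and no reset: what is moved stays moved. The work goes in short steps, Python scripts to look and compute and a tool call to move; the robot and the scene stay as the last step left them, time stands still between calls to the robot, and variables do not carry over. Pictures are saved under pics/ and viewed, at most 10 in all, crops included, and the job is handed in when it is done.

Besides the shell and the picture viewer there is one more tool, called after "Call:" by a JSON object that holds its "name" and its "arguments", one argument or row to a line. jog_arm: Moves the arm, as the interface text tells. Shift numbers are shares of 300 mm and turn numbers shares of 90 degrees, none past 1 either way. Its arguments: {"type":"object","properties":{"plan":{"type":"array"}},"required":["plan"]}

```bash
ls; mkdir -p pics
cat > h.py <<'E'
import numpy as np, cv2
from scipy.spatial.transform import Rotation as R
from cell import ctrl
def Rm(o):
    o=np.array(o,float)
    return R.from_euler('xyz',o).as_matrix() if o.shape==(3,) else (o if o.shape==(3,3) else R.from_quat(o).as_matrix())
def cloud(p,mask):
    v,u=np.nonzero(mask&(p['depth']>0)); d=p['depth'][v,u]
    K=np.array([[p['fx'],0,p['cx']],[0,p['fy'],p['cy']],[0,0,1.]])
    n=cv2.undistortPoints(np.stack([u,v],1).astype(np.float64)[:,None],K,np.array(p['distortion'],float))[:,0]
    c=np.c_[n*d[:,None],d]
    return c@Rm(p['orientation']).T+np.array(p['position']), np.c_[u,v]
E
python3 - <<'E'
from h import *
s=ctrl.read_state(); print(s)
for n in ['top','side']:
    p=ctrl.get_image(n); cv2.imwrite(f'pics/{n}0.png',p['img'][:,:,::-1]); print(n,p['position'],p['orientation'],p['fx'],p['distortion'])
    np.savez(f'{n}0.npz',**{k:p[k] for k in p if k!='shot'})
    for t in ['narrow_cartridge_centre','broad_cartridge_centre']:
        for r in ctrl.trace(p,t):
            c,_=cloud(p,r['pixels']); print(t,round(r['score'],2),np.round(r['extent']),len(c), np.round(np.median(c,0)) if len(c) else '', p['img'][r['pixels']].mean(0).round())
E
```

```text
pics
{'clock': 0.0, 'qpos': array([ 1.14519174,  0.62931219,  0.03844436,  1.51838162, -0.02701278,
        0.99628391, -0.02000017]), 'qd': array([ 7.11264743e-05, -6.12130860e-04,  1.07764296e-03,  2.52596040e-03,
       -1.37046022e-04,  3.84093386e-04,  3.07148413e-04]), 'tau': array([-6.34006283e-04, -5.63392425e+01,  1.22633826e+00, -1.93441343e+01,
        1.10026274e-02,  1.05897576e-02, -3.35395221e-06]), 'eef_pos': array([ 228.66875886, -607.78226771,  230.40675725]), 'tool_rot': array([-3.13972557e+00,  1.38050641e-05,  3.59795222e-01]), 'force': array([-0.61299073,  0.78653856,  0.17002825]), 'torque': array([-0.01507172,  0.01725242,  0.01663188]), 'gripper_force': 0.0, 'width': 85.20863917331725}
top [ 487.59386276 -125.13578733 1183.9078885 ] [-3.06673987 -0.01523766 -1.54186402] 572.7011202765227 [-0.02929031  0.          0.          0.          0.        ]
narrow_cartridge_centre 0.74 [424. 268.  18.  30.] 497 [ 532. -355.   18.] [ 57. 101.  61.]
narrow_cartridge_centre 0.72 [472. 304.  19.  26.] 527 [ 462. -450.   18.] [ 59. 100.  63.]
narrow_cartridge_centre 0.56 [378. 274.  23.  30.] 452 [ 520. -261.   18.] [127. 124. 120.]
broad_cartridge_centre 0.78 [294. 267.  38.  36.] 810 [529. -97.  17.] [141. 138. 134.]
side [425.05937767 886.83373582 789.95104234] [-2.1597848   0.0151299  -3.01703081] 500.4307729221995 [-0.00767512  0.          0.          0.          0.        ]
narrow_cartridge_centre 0.82 [335. 226.  17.  17.] 222 [ 530. -349.   18.] [34. 82. 41.]
narrow_cartridge_centre 0.56 [361. 210.  21.  12.] 223 [ 459. -443.   18.] [40. 84. 46.]
narrow_cartridge_centre 0.53 [339. 246.  22.  16.] 262 [ 514. -253.   18.] [101.  99.  93.]
broad_cartridge_centre 0.75 [328. 282.  27.  25.] 436 [526. -84.  17.] [127. 127. 118.]
```

View pics/top0.png

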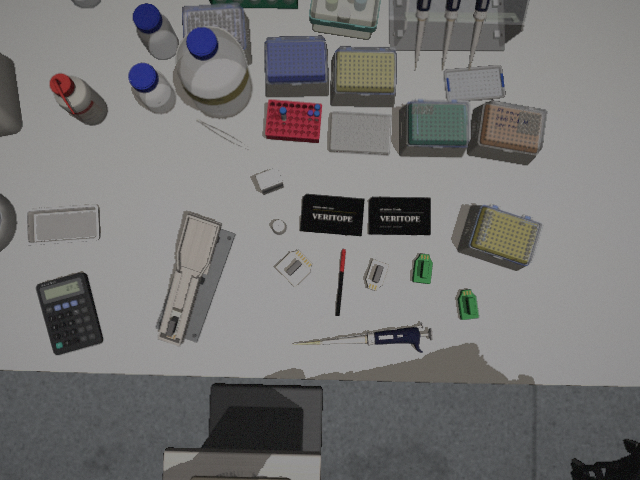

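View pics/side0.png

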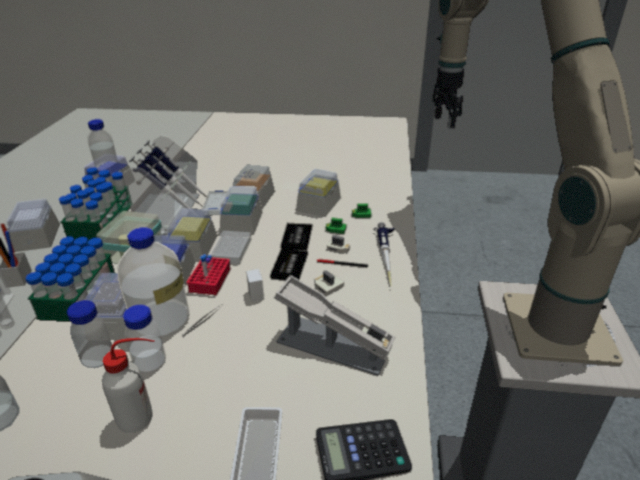

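Run:
```python
from h import *
p=np.load('top0.npz'); im=p['img'][235:315,355:405][:,:,::-1]; a=cv2.resize(im,None,fx=7,fy=7,interpolation=cv2.INTER_CUBIC)
q=np.load('side0.npz')['img'][215:275,310:370][:,:,::-1]; b=cv2.resize(q,(440,440),interpolation=cv2.INTER_CUBIC)
o=np.zeros((560,800,3),np.uint8); o[:560,:350]=a; o[:440,355:795]=b; cv2.imwrite('pics/c1.png',o)
```

```text
(no output)
```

View pics/c1.png

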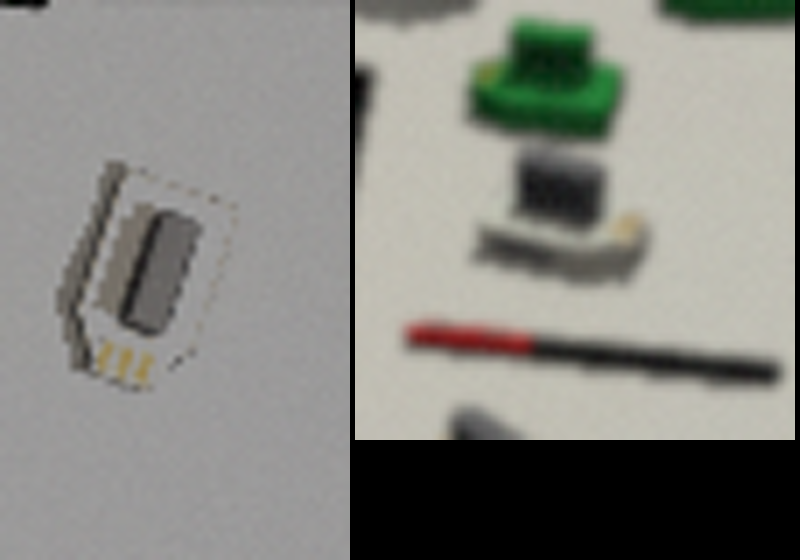

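The top picture shows the narrow white cartridge at (376,274), with the brass nose toward the robot and slightly left. The broad one is at (294,267) and there are two green look-alikes. The rail runs from its high end at (200,218) to its low end at (175,335). Next I'll measure the cartridge and the rail.

Run:
```python
from h import *
for n,box in [('top',((355,240),(400,312))),('side',((315,230),(362,258)))]:
    p=np.load(n+'0.npz'); m=np.zeros((480,640),bool); (a,b),(c,d)=box; m[b:d,a:c]=1
    P,uv=cloud(p,m); tab=P[:,2]
    print(n,'table z',np.median(tab), 'n',len(P))
    z0=np.median(tab)
    body=P[(tab>z0+9)&(tab<z0+22)]; fin=P[(tab>z0+33)&(tab<z0+46)]
    for nm,Q in (('fin',fin),('all',P[tab>z0+9])):
        r=cv2.minAreaRect(Q[:,:2].astype(np.float32)); print(nm,len(Q),Q.mean(0).round(1),[np.round(x,1) for x in r], 'zmed',np.median(Q[:,2]).round(1))
# rail
for n,box in [('top',((150,200),(245,350))),('side',((265,265),(400,380)))]:
    p=np.load(n+'0.npz'); m=np.zeros((480,640),bool); (a,b),(c,d)=box; m[b:d,a:c]=1
    P,uv=cloud(p,m); k=P[:,2]>30; P=P[k]; uv=uv[k]
    r=cv2.minAreaRect(P[:,:2].astype(np.float32)); print(n,'rail',len(P),[np.round(x,1) for x in r],P.min(0).round(),P.max(0).round())
im=np.load('top0.npz')['img'][205:350,150:245][:,:,::-1]; a=cv2.resize(im,None,fx=4,fy=4,interpolation=cv2.INTER_CUBIC)
q=np.load('side0.npz')['img'][270:375,265:400][:,:,::-1]; b=cv2.resize(q,(410,319),interpolation=cv2.INTER_CUBIC)
o=np.zeros((580,800,3),np.uint8); o[:580,:380]=a; o[:319,385:795]=b; cv2.imwrite('pics/c2.png',o)
```

```text
top table z 1.4585434485234146 n 3220
fin 108 [ 519.8 -263.7   40.3] [array([ 519.8, -263.9]), array([12.6, 33.7]), np.float64(73.3)] zmed 39.9
all 487 [ 518.4 -262.5   22.3] [array([ 516.7, -262.7]), array([36.6, 59.6]), np.float64(73.2)] zmed 17.8
side table z 2.1607450826995773 n 1311
fin 48 [ 516.9 -259.7   39.6] [array([ 517.2, -260.5]), array([17.8, 34.1]), np.float64(69.2)] zmed 39.4
all 245 [ 516.  -258.3   23.7] [array([ 509.4, -289.8]), array([103.8,  60. ]), np.float64(80.7)] zmed 19.2
top rail 3944 [array([492.9, 107.6]), array([ 65.3, 251.4]), np.float64(72.5)] [368.  40.  33.] [622. 165. 137.]
side rail 3728 [array([462.9,  42.1]), array([230.5, 248.8]), np.float64(68.6)] [ 366. -110.   30.] [620. 169. 135.]
```

View pics/c2.png

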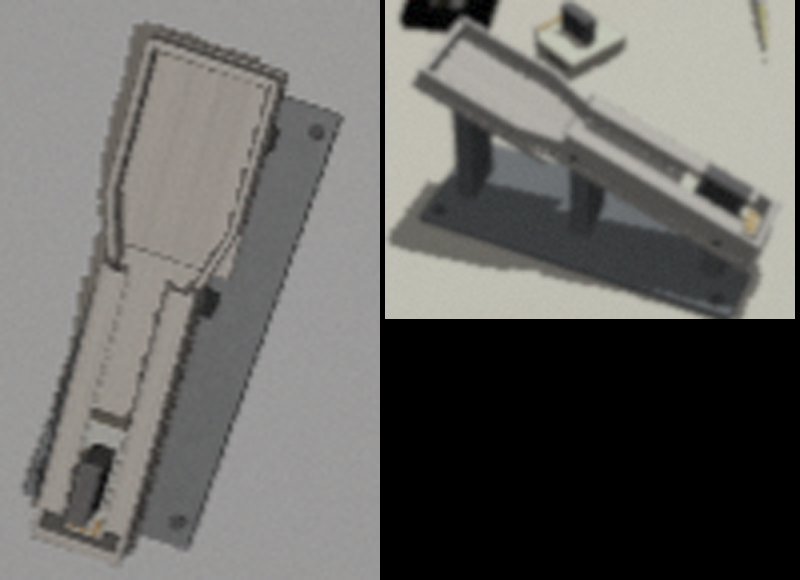

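Run:
```python
from h import *
yaw=np.radians(-17.5)
for n,box in [('top',((150,200),(245,350))),('side',((265,265),(400,380)))]:
    p=np.load(n+'0.npz'); m=np.zeros((480,640),bool); (a,b),(c,d)=box; m[b:d,a:c]=1
    P,uv=cloud(p,m); z0=1.5 if n=='top' else 2.1
    for it in range(3):
        Rr=R.from_euler('zy',[yaw,-np.radians(20)]).as_matrix()  # x uphill
        C=np.array([565,85,105+z0]) if it==0 else C
        L=(P-C)@Rr
        f=(abs(L[:,2])<8)&(abs(L[:,1])<20)&(L[:,0]>-35)&(L[:,0]<25)
        A=np.c_[P[f][:,:2],np.ones(f.sum())]; s=np.linalg.lstsq(A,P[f][:,2],rcond=None)[0]
        # floor at C
        rail=(L[:,2]>-6)&(L[:,2]<35)&(abs(L[:,1])<45)&(L[:,0]>-220)&(L[:,0]<70)
        # side lines: wall tops z~14 in bay
        up=rail&(L[:,2]>9)&(L[:,2]<19)&(L[:,0]>-30)
        w=L[up&(L[:,0]<30)]; e=L[up&(abs(L[:,1])<20)]
        gu=L[rail&(L[:,2]>19)&(L[:,2]<30)&(L[:,0]<-75)&(L[:,0]>-150)]
        print(n,'plane n',f.sum(),'tilt',np.degrees(np.arctan(np.hypot(s[0],s[1]))).round(2),'dir',np.degrees(np.arctan2(s[1],s[0])).round(2),'floor z off',np.median(L[f][:,2]).round(1))
        l,r=w[w[:,1]>0],w[w[:,1]<0]
        for q in (l,r): print('  wall y',np.median(q[:,1]).round(1),np.percentile(q[:,1],[5,95]).round(1),'slope deg',np.degrees(np.polyfit(q[:,0],q[:,1],1)[0]).round(2))
        print('  endwall x',np.percentile(e[:,0],[5,50,95]).round(1),'guide y',np.percentile(gu[:,1],[2,98]).round(1),'slope',np.degrees(np.polyfit(gu[:,0],gu[:,1],1)[0]).round(2),'guide start',np.percentile(L[rail&(L[:,2]>19)][:,0],98).round(1))
        dy=(np.median(l[:,1])+np.median(r[:,1]))/2; dx=np.percentile(e[:,0],5)-40
        C=C+Rr@np.array([dx,dy,np.median(L[f][:,2])])
        print('  C',C.round(1),'z over table',(C[2]-z0).round(1))
```

```text
top plane n 629 tilt 19.34 dir -18.64 floor z off -2.6
  wall y 31.2 [29.1 32.8] slope deg 1.6
  wall y -29.9 [-31.6 -27.9] slope deg 0.89
  endwall x [45.9 48.2 50.4] guide y [-23.6  18.9] slope 4.03 guide start -62.0
  C [571.3  83.9 106.1] z over table 104.6
top plane n 635 tilt 19.64 dir -19.68 floor z off -0.0
  wall y 30.6 [28.8 32.3] slope deg 1.66
  wall y -30.7 [-32.4 -28.6] slope deg 1.3
  endwall x [39.6 42.2 44.8] guide y [-24.2  21.1] slope 3.93 guide start -63.8
  C [571.   83.9 105.9] z over table 104.4
top plane n 629 tilt 19.55 dir -19.48 floor z off 0.0
  wall y 30.7 [28.9 32.3] slope deg 1.58
  wall y -30.6 [-32.4 -28.5] slope deg 1.43
  endwall x [40.  42.6 45.2] guide y [-24.1  21.2] slope 3.74 guide start -62.7
  C [571.   83.9 106. ] z over table 104.5
side plane n 358 tilt 19.76 dir -17.61 floor z off -1.9
  wall y 34.1 [32.  35.3] slope deg -0.03
  wall y -27.6 [-30.7 -25.1] slope deg 0.79
  endwall x [43.3 45.8 47.8] guide y [-23.1  22.4] slope 5.7 guide start -64.6
  C [569.5  87.1 106.7] z over table 104.6
side plane n 326 tilt 20.03 dir -16.59 floor z off -0.1
  wall y 29.8 [26.5 32.1] slope deg 1.52
  wall y -30.9 [-33.9 -28.3] slope deg 0.97
  endwall x [39.8 42.4 44.5] guide y [-26.   20.6] slope 5.98 guide start -67.4
  C [569.2  86.6 106.5] z over table 104.4
side plane n 334 tilt 19.93 dir -17.15 floor z off 0.0
  wall y 30.4 [27.  32.7] slope deg 1.41
  wall y -30.3 [-33.3 -27.7] slope deg 0.97
  endwall x [40.  42.3 44.6] guide y [-25.5  21.5] slope 6.14 guide start -67.3
  C [569.2  86.6 106.5] z over table 104.4
```

```bash
cat >> h.py <<'E'
def go(pos,tilt,yaw=-16.5,base=None):
    s=ctrl.read_state(); p0,r0=base or (s['eef_pos'],s['tool_rot'])
    R0=R.from_euler('xyz',r0); Rt=R.from_euler('z',yaw,degrees=True)*R.from_euler('y',-tilt,degrees=True)*R.from_euler('x',180,degrees=True)
    t=R0.inv().apply(np.array(pos)-p0)/300; w=(R0.inv()*Rt).as_rotvec(degrees=True)/90
    print('t',t.round(3),'w',w.round(4),'rows',(np.linalg.norm(t)*6).round(1),(np.linalg.norm(w)*90/8.59).round(1))
def bay(x,y,z,C=(570.1,85.2,105.)):
    return np.array(C)+R.from_euler('zy',[-16.5,-20],degrees=True).apply([x,y,z])
E
python3 - <<'E'
from h import *
b=([228.885,-608.383,231.313],[-np.pi,0,.36])
go([518.5,-262.2,120],0,base=b)
go([518.5,-262.2,18.5],0,base=b)
print(bay(3,0,20),bay(3,0,100),R.from_euler('zyx',[-16.5,-20,180],degrees=True).as_matrix()[:,2])
E
```

```text
t [ 1.31  -0.74   0.371] w [-0.     -0.      0.4125] rows 9.3 4.3
t [ 1.31  -0.74   0.709] w [-0.     -0.      0.4125] rows 10.0 4.3
[565.96258462  84.34795397 124.77765941] [538.60097316  84.34795397 199.95306907] [-3.42020143e-01 -1.11022302e-16 -9.39692621e-01]
```

```bash
sed -i "s/from_euler('zy',\[-16.5/from_euler('ZY',[-16.5/" h.py
python3 - <<'E'
from h import *
yaw=np.radians(-16.5)
for n,box in [('top',((150,200),(245,350))),('side',((265,265),(400,380)))]:
    p=np.load(n+'0.npz'); m=np.zeros((480,640),bool); (a,b),(c,d)=box; m[b:d,a:c]=1
    P,uv=cloud(p,m); z0=1.5 if n=='top' else 2.1; C=np.array([570,85,105+z0])
    for it in range(3):
        Rr=R.from_euler('ZY',[yaw,-np.radians(20)]).as_matrix(); L=(P-C)@Rr
        f=(abs(L[:,2])<8)&(abs(L[:,1])<20)&(L[:,0]>-35)&(L[:,0]<25)
        up=(abs(L[:,1])<45)&(L[:,0]<70)&(L[:,2]>9)&(L[:,2]<19)&(L[:,0]>-30)
        w=L[up&(L[:,0]<30)]; e=L[up&(abs(L[:,1])<20)]; l,r=w[w[:,1]>0],w[w[:,1]<0]
        dy=(np.median(l[:,1])+np.median(r[:,1]))/2; dx=np.percentile(e[:,0],5)-40
        C=C+Rr@np.array([dx,dy,np.median(L[f][:,2])])
        sl=[np.degrees(np.polyfit(q[:,0],q[:,1],1)[0]).round(2) for q in (l,r)]
        yaw+=np.radians(np.mean(sl))
    gu=L[(abs(L[:,1])<45)&(L[:,2]>19)&(L[:,2]<30)&(L[:,0]<-75)&(L[:,0]>-150)]
    print(n,C.round(1),'yaw',np.degrees(yaw).round(2),sl,'walls',np.median(l[:,1]).round(1),np.median(r[:,1]).round(1),'guide',np.percentile(gu[:,1],[2,98]).round(1))
E
```

```text
top [570.7  82.6 106.1] yaw -17.01 [np.float64(-0.04), np.float64(0.02)] walls 30.5 -30.5 guide [-21.8  23.7]
side [569.   85.4 106.3] yaw -17.35 [np.float64(0.21), np.float64(-0.05)] walls 30.7 -30.7 guide [-23.8  23.7]
```

Call:
{"name": "jog_arm", "arguments": {
  "plan": [
    {"tx": 0.95,"ty": -0.53,"tz": 0.1,"wz": 0.42,"claw": 0},
    {"tx": 0.95,"ty": -0.53,"tz": 0.1,"wz": 0.42,"claw": 0},
    {"tx": 0.95,"ty": -0.53,"tz": 0.1,"wz": 0.42,"claw": 0},
    {"tx": 0.95,"ty": -0.53,"tz": 0.1,"wz": 0.42,"claw": 0},
    {"tx": 0.95,"ty": -0.53,"tz": 0.1,"wz": 0.42,"claw": 0},
    {"tx": 0.95,"ty": -0.53,"tz": 0.1,"wz": 0.42,"claw": 0},
    {"tx": 0.95,"ty": -0.53,"tz": 0.1,"wz": 0.42,"claw": 0},
    {"tx": 0.95,"ty": -0.53,"tz": 0.1,"wz": 0.42,"claw": 0},
    {"tx": 0.95,"ty": -0.53,"tz": 0.1,"wz": 0.42,"claw": 0},
    {"tx": 0.95,"ty": -0.53,"tz": 0.1,"wz": 0.42,"claw": 0}
  ]
}}

```text
invalid input at $.plan[0]: expected keys tx, ty, tz, wx, wy, wz, claw
```

Call:
{"name": "jog_arm", "arguments": {
  "plan": [
    {"tx": 0.95,"ty": -0.53,"tz": 0.1,"wx": 0,"wy": 0,"wz": 0.42,"claw": 0},
    {"tx": 0.95,"ty": -0.53,"tz": 0.1,"wx": 0,"wy": 0,"wz": 0.42,"claw": 0},
    {"tx": 0.95,"ty": -0.53,"tz": 0.1,"wx": 0,"wy": 0,"wz": 0.42,"claw": 0},
    {"tx": 0.95,"ty": -0.53,"tz": 0.1,"wx": 0,"wy": 0,"wz": 0.42,"claw": 0},
    {"tx": 0.95,"ty": -0.53,"tz": 0.1,"wx": 0,"wy": 0,"wz": 0.42,"claw": 0},
    {"tx": 0.95,"ty": -0.53,"tz": 0.1,"wx": 0,"wy": 0,"wz": 0.42,"claw": 0},
    {"tx": 0.95,"ty": -0.53,"tz": 0.1,"wx": 0,"wy": 0,"wz": 0.42,"claw": 0},
    {"tx": 0.95,"ty": -0.53,"tz": 0.1,"wx": 0,"wy": 0,"wz": 0.42,"claw": 0},
    {"tx": 0.95,"ty": -0.53,"tz": 0.1,"wx": 0,"wy": 0,"wz": 0.42,"claw": 0},
    {"tx": 0.95,"ty": -0.53,"tz": 0.1,"wx": 0,"wy": 0,"wz": 0.42,"claw": 0}
  ]
}}

```text
clock: 1.3
eef_pos: [438.6, -360.6, 201.5]
tool_rot: [3.14, 0.0, -0.302]
force: [-0.1, -1.3, -0.1]
width: 85.3
gripper_force: 0.0
```

```bash
sed -i "s/-16.5/-17/g; s/570.1,85.2/569.8,84./" h.py
python3 - <<'E'
from h import *
s=ctrl.read_state(); print(s['clock'],s['eef_pos'],s['tool_rot'],s['qpos'].round(2))
go([518.5,-262.2,100],0)
go([518.5,-262.2,19],0)
E
```

```text
1.3 [ 438.61621961 -360.6326194   201.51469851] [ 3.14044457e+00  7.08989574e-05 -3.01985737e-01] [ 0.49  0.55  0.22  1.79 -0.16  0.81 -1.08]
t [ 0.157 -0.393  0.338] w [ 0.0007  0.     -0.0034] rows 3.2 0.0
t [ 0.157 -0.393  0.608] w [ 0.0007  0.     -0.0034] rows 4.4 0.0
```

Call:
{"name": "jog_arm", "arguments": {
  "plan": [
    {"tx": 0.157,"ty": -0.393,"tz": 0.33,"wx": 0,"wy": 0,"wz": 0,"claw": 0},
    {"tx": 0.157,"ty": -0.393,"tz": 0.33,"wx": 0,"wy": 0,"wz": 0,"claw": 0},
    {"tx": 0.157,"ty": -0.393,"tz": 0.33,"wx": 0,"wy": 0,"wz": 0,"claw": 0},
    {"tx": 0.157,"ty": -0.393,"tz": 0.33,"wx": 0,"wy": 0,"wz": 0,"claw": 0},
    {"tx": 0.157,"ty": -0.393,"tz": 0.33,"wx": 0,"wy": 0,"wz": 0,"claw": 0},
    {"tx": 0.157,"ty": -0.393,"tz": 0.43,"wx": 0,"wy": 0,"wz": 0,"claw": 0},
    {"tx": 0.157,"ty": -0.393,"tz": 0.53,"wx": 0,"wy": 0,"wz": 0,"claw": 0},
    {"tx": 0.157,"ty": -0.393,"tz": 0.58,"wx": 0,"wy": 0,"wz": 0,"claw": 0},
    {"tx": 0.157,"ty": -0.393,"tz": 0.6,"wx": 0,"wy": 0,"wz": 0,"claw": 0},
    {"tx": 0.157,"ty": -0.393,"tz": 0.605,"wx": 0,"wy": 0,"wz": 0,"claw": 0},
    {"tx": 0.157,"ty": -0.393,"tz": 0.605,"wx": 0,"wy": 0,"wz": 0,"claw": 0.3},
    {"tx": 0.157,"ty": -0.393,"tz": 0.605,"wx": 0,"wy": 0,"wz": 0,"claw": 0.4}
  ]
}}

```text
clock: 2.5
eef_pos: [520.2, -261.1, 21.1]
tool_rot: [3.141, -0.002, -0.3]
force: [0.1, 0.5, 0.1]
width: 58.8
gripper_force: 0.0
```

Call:
{"name": "jog_arm", "arguments": {
  "plan": [
    {"tx": 0,"ty": 0,"tz": 0,"wx": 0,"wy": 0,"wz": 0,"claw": 0.5},
    {"tx": 0,"ty": 0,"tz": 0,"wx": 0,"wy": 0,"wz": 0,"claw": 0.6},
    {"tx": 0,"ty": 0,"tz": 0,"wx": 0,"wy": 0,"wz": 0,"claw": 0.7},
    {"tx": 0,"ty": 0,"tz": 0,"wx": 0,"wy": 0,"wz": 0,"claw": 0.8},
    {"tx": 0,"ty": 0,"tz": 0,"wx": 0,"wy": 0,"wz": 0,"claw": 0.9},
    {"tx": 0,"ty": 0,"tz": 0,"wx": 0,"wy": 0,"wz": 0,"claw": 1},
    {"tx": 0,"ty": 0,"tz": 0,"wx": 0,"wy": 0,"wz": 0,"claw": 1},
    {"tx": 0,"ty": 0,"tz": 0,"wx": 0,"wy": 0,"wz": 0,"claw": 1},
    {"tx": 0,"ty": 0,"tz": 0,"wx": 0,"wy": 0,"wz": 0,"claw": 1},
    {"tx": 0,"ty": 0,"tz": 0,"wx": 0,"wy": 0,"wz": 0,"claw": 1}
  ]
}}

```text
clock: 3.5
eef_pos: [519.7, -260.6, 20.1]
tool_rot: [3.142, -0.001, -0.3]
force: [-0.7, 0.8, 5.3]
width: 10.7
gripper_force: 60.4
```

Run:
```python
from h import *
s=ctrl.read_state(); print(s['clock'],s['eef_pos'],s['tool_rot'],s['width'],s['gripper_force'])
print(bay(3,0,20)); go([518.5,-262.2,160],0); go(list(bay(3,0,90)),20)
```

```text
3.5 [ 519.70241464 -260.61012665   20.10599164] [ 3.14154886e+00 -5.16205733e-04 -2.99963786e-01] 10.68460528395119 60.351752042770386
[565.95438777  85.17572165 124.81991285]
t [-0.002  0.006 -0.466] w [ 0.     -0.0003 -0.0021] rows 2.8 0.0
t [-0.273 -1.146 -0.568] w [ 0.0004  0.2219 -0.002 ] rows 7.9 2.3
```

Call:
{"name": "jog_arm", "arguments": {
  "plan": [
    {"tx": 0,"ty": 0,"tz": -0.1,"wx": 0,"wy": 0,"wz": 0,"claw": 1},
    {"tx": 0,"ty": 0,"tz": -0.2,"wx": 0,"wy": 0,"wz": 0,"claw": 1},
    {"tx": 0,"ty": 0,"tz": -0.35,"wx": 0,"wy": 0,"wz": 0,"claw": 1},
    {"tx": 0,"ty": -0.1,"tz": -0.5,"wx": 0,"wy": 0,"wz": 0,"claw": 1},
    {"tx": -0.02,"ty": -0.2,"tz": -0.62,"wx": 0,"wy": 0,"wz": 0,"claw": 1},
    {"tx": -0.05,"ty": -0.3,"tz": -0.62,"wx": 0,"wy": 0.05,"wz": 0,"claw": 1},
    {"tx": -0.1,"ty": -0.45,"tz": -0.62,"wx": 0,"wy": 0.1,"wz": 0,"claw": 1},
    {"tx": -0.15,"ty": -0.6,"tz": -0.62,"wx": 0,"wy": 0.15,"wz": 0,"claw": 1},
    {"tx": -0.2,"ty": -0.75,"tz": -0.62,"wx": 0,"wy": 0.2,"wz": 0,"claw": 1},
    {"tx": -0.25,"ty": -0.85,"tz": -0.62,"wx": 0,"wy": 0.222,"wz": 0,"claw": 1},
    {"tx": -0.25,"ty": -0.9,"tz": -0.62,"wx": 0,"wy": 0.222,"wz": 0,"claw": 1},
    {"tx": -0.25,"ty": -0.9,"tz": -0.62,"wx": 0,"wy": 0.222,"wz": 0,"claw": 1}
  ]
}}

```text
clock: 4.7
eef_pos: [527.5, 23.4, 205.3]
tool_rot: [3.142, -0.348, -0.293]
force: [-0.6, -0.6, -0.3]
width: 10.5
gripper_force: 59.7
```

Run:
```python
from h import *
s=ctrl.read_state(); print(s['clock'],s['eef_pos'],s['tool_rot'],s['width'],s['gripper_force'])
p=ctrl.get_image('side'); b=p['img'][190:350,220:440][:,:,::-1]; cv2.imwrite('pics/l1.png',cv2.resize(b,None,fx=3,fy=3,interpolation=cv2.INTER_CUBIC))
go(list(bay(3,0,70)),20); go(list(bay(3,0,22)),20)
```

```text
4.7 [527.47355205  23.38217773 205.3387337 ] [ 3.14156633 -0.34808344 -0.29310198] 10.54248129162476 59.69410300254822
t [-0.036 -0.242  0.107] w [0.0003 0.0004 0.0001] rows 1.6 0.0
t [-0.036 -0.242  0.267] w [0.0003 0.0004 0.0001] rows 2.2 0.0
```

View pics/l1.png

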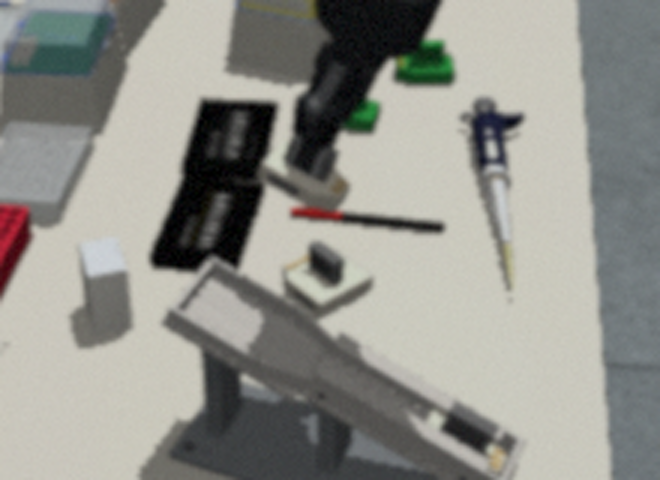

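Call:
{"name": "jog_arm", "arguments": {
  "plan": [
    {"tx": -0.036,"ty": -0.12,"tz": 0,"wx": 0,"wy": 0,"wz": 0,"claw": 1},
    {"tx": -0.036,"ty": -0.242,"tz": 0,"wx": 0,"wy": 0,"wz": 0,"claw": 1},
    {"tx": -0.036,"ty": -0.242,"tz": 0,"wx": 0,"wy": 0,"wz": 0,"claw": 1},
    {"tx": -0.036,"ty": -0.242,"tz": 0.05,"wx": 0,"wy": 0,"wz": 0,"claw": 1},
    {"tx": -0.036,"ty": -0.242,"tz": 0.1,"wx": 0,"wy": 0,"wz": 0,"claw": 1},
    {"tx": -0.036,"ty": -0.242,"tz": 0.15,"wx": 0,"wy": 0,"wz": 0,"claw": 1},
    {"tx": -0.036,"ty": -0.242,"tz": 0.2,"wx": 0,"wy": 0,"wz": 0,"claw": 1},
    {"tx": -0.036,"ty": -0.242,"tz": 0.23,"wx": 0,"wy": 0,"wz": 0,"claw": 1},
    {"tx": -0.036,"ty": -0.242,"tz": 0.25,"wx": 0,"wy": 0,"wz": 0,"claw": 1},
    {"tx": -0.036,"ty": -0.242,"tz": 0.255,"wx": 0,"wy": 0,"wz": 0,"claw": 1},
    {"tx": -0.036,"ty": -0.242,"tz": 0.255,"wx": 0,"wy": 0,"wz": 0,"claw": 1}
  ]
}}

```text
clock: 5.85
eef_pos: [564.2, 82.3, 130.0]
tool_rot: [3.141, -0.348, -0.302]
force: [0.3, -0.2, -0.2]
width: 10.4
gripper_force: 59.7
```

Run:
```python
from h import *
s=ctrl.read_state(); print(s['clock'],s['eef_pos'],s['tool_rot'],s['force'],s['width'])
p=ctrl.get_image('side'); b=p['img'][230:370,240:420][:,:,::-1]; b=cv2.resize(b,(510,397),interpolation=cv2.INTER_CUBIC)
q=ctrl.get_image('top')['img'][200:345,150:245][:,:,::-1]; q=cv2.resize(q,(285,435),interpolation=cv2.INTER_CUBIC)
o=np.zeros((440,800,3),np.uint8); o[:397,:510]=b; o[:435,515:]=q; cv2.imwrite('pics/l2.png',o)
go(list(bay(3,0,21)),20)
```

```text
5.85 [564.21436143  82.28823627 130.02586107] [ 3.14053844 -0.34800487 -0.30247778] [ 0.25498168 -0.22669297 -0.20512765] 10.360579507628684
t [-0.004 -0.008  0.016] w [ 0.0008  0.0002 -0.0028] rows 0.1 0.0
```

View pics/l2.png

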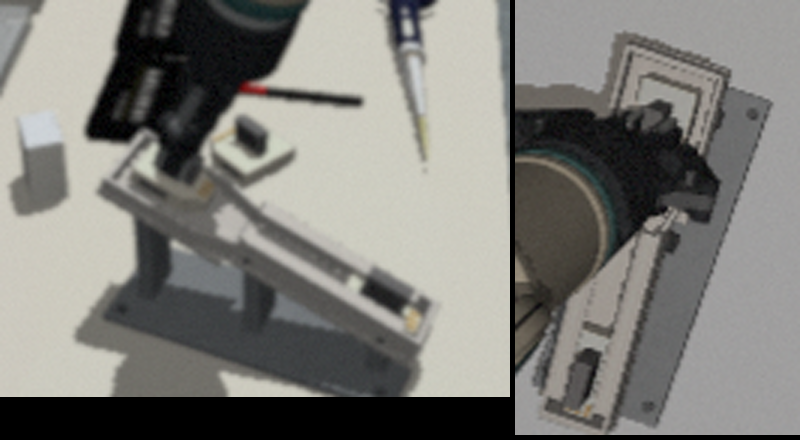

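The cartridge hovers centred in the bay, at about (180,180) in the left crop, with its nose downhill and parallel to the floor. I'll lower the last few mm.

Call:
{"name": "jog_arm", "arguments": {
  "plan": [
    {"tx": -0.004,"ty": -0.006,"tz": 0.006,"wx": 0,"wy": 0,"wz": 0,"claw": 1},
    {"tx": -0.004,"ty": -0.006,"tz": 0.011,"wx": 0,"wy": 0,"wz": 0,"claw": 1},
    {"tx": -0.004,"ty": -0.006,"tz": 0.015,"wx": 0,"wy": 0,"wz": 0,"claw": 1},
    {"tx": -0.004,"ty": -0.006,"tz": 0.015,"wx": 0,"wy": 0,"wz": 0,"claw": 1},
    {"tx": -0.004,"ty": -0.006,"tz": 0.015,"wx": 0,"wy": 0,"wz": 0,"claw": 1}
  ]
}}

```text
clock: 6.45
eef_pos: [565.2, 85.9, 125.6]
tool_rot: [3.142, -0.349, -0.3]
force: [-0.1, 0.3, -0.9]
width: 10.8
gripper_force: 59.7
```

Run:
```python
from h import *
s=ctrl.read_state(); print(s['clock'],s['force'],s['torque'].round(2))
go(list(bay(3,0,21)),20)
```

```text
6.45 [-0.11118575  0.28323772 -0.87508853] [0.1  0.4  0.05]
t [0.002 0.002 0.   ] w [ 0.0007  0.0002 -0.0019] rows 0.0 0.0
```

Call:
{"name": "jog_arm", "arguments": {
  "plan": [
    {"tx": 0,"ty": 0,"tz": 0.003,"wx": 0,"wy": 0,"wz": 0,"claw": 1},
    {"tx": 0,"ty": 0,"tz": 0.003,"wx": 0,"wy": 0,"wz": 0,"claw": 1},
    {"tx": 0,"ty": 0,"tz": 0.003,"wx": 0,"wy": 0,"wz": 0,"claw": 0.5},
    {"tx": 0,"ty": 0,"tz": 0.003,"wx": 0,"wy": 0,"wz": 0,"claw": 0.5},
    {"tx": 0,"ty": 0,"tz": 0.003,"wx": 0,"wy": 0,"wz": 0,"claw": 0.5},
    {"tx": 0,"ty": 0,"tz": 0.003,"wx": 0,"wy": 0,"wz": 0,"claw": 0.5},
    {"tx": 0,"ty": 0,"tz": 0.003,"wx": 0,"wy": 0,"wz": 0,"claw": 0.5},
    {"tx": 0,"ty": 0,"tz": 0.003,"wx": 0,"wy": 0,"wz": 0,"claw": 0.5},
    {"tx": 0,"ty": 0,"tz": 0.003,"wx": 0,"wy": 0,"wz": 0,"claw": 0.5},
    {"tx": 0,"ty": 0,"tz": 0.003,"wx": 0,"wy": 0,"wz": 0,"claw": 0.5},
    {"tx": 0,"ty": 0,"tz": 0.003,"wx": 0,"wy": 0,"wz": 0,"claw": 0.5}
  ]
}}

```text
clock: 7.55
eef_pos: [565.6, 85.7, 124.7]
tool_rot: [3.142, -0.349, -0.3]
force: [0.5, -0.3, -0.1]
width: 43.0
gripper_force: 0.0
```

Call:
{"name": "jog_arm", "arguments": {
  "plan": [
    {"tx": 0,"ty": 0,"tz": -0.1,"wx": 0,"wy": 0,"wz": 0,"claw": 0.5},
    {"tx": 0,"ty": 0,"tz": -0.2,"wx": 0,"wy": 0,"wz": 0,"claw": 0.5},
    {"tx": 0,"ty": 0,"tz": -0.35,"wx": 0,"wy": 0,"wz": 0,"claw": 0.5},
    {"tx": 0,"ty": 0.15,"tz": -0.45,"wx": 0,"wy": 0,"wz": 0,"claw": 0.5},
    {"tx": 0,"ty": 0.3,"tz": -0.45,"wx": 0,"wy": 0,"wz": 0,"claw": 0.5},
    {"tx": 0,"ty": 0.45,"tz": -0.45,"wx": 0,"wy": 0,"wz": 0,"claw": 0.5},
    {"tx": 0,"ty": 0.6,"tz": -0.45,"wx": 0,"wy": 0,"wz": 0,"claw": 0.5},
    {"tx": 0,"ty": 0.75,"tz": -0.45,"wx": 0,"wy": 0,"wz": 0,"claw": 0.5},
    {"tx": 0,"ty": 0.85,"tz": -0.45,"wx": 0,"wy": 0,"wz": 0,"claw": 0.5},
    {"tx": 0,"ty": 0.85,"tz": -0.45,"wx": 0,"wy": 0,"wz": 0,"claw": 0.5},
    {"tx": 0,"ty": 0.85,"tz": -0.45,"wx": 0,"wy": 0,"wz": 0,"claw": 0.5}
  ]
}}

```text
clock: 8.65
eef_pos: [445.8, -144.9, 251.8]
tool_rot: [-3.14, -0.349, -0.303]
force: [0.9, 0.9, 0.8]
width: 42.8
gripper_force: 0.0
```

Run:
```python
from h import *
s=ctrl.read_state(); print(s['clock'],s['force'])
p=ctrl.get_image('side'); b=p['img'][230:370,240:420][:,:,::-1]; b=cv2.resize(b,(510,397),interpolation=cv2.INTER_CUBIC)
q0=ctrl.get_image('top'); q=q0['img'][200:345,150:245][:,:,::-1]; q=cv2.resize(q,(285,435),interpolation=cv2.INTER_CUBIC)
o=np.zeros((440,800,3),np.uint8); o[:397,:510]=b; o[:435,515:]=q; cv2.imwrite('pics/l3.png',o)
for im,m in ((p,((265,265),(400,380))),(q0,((150,200),(245,350)))):
    M=np.zeros((480,640),bool); (a,bb),(c,d)=m; M[bb:d,a:c]=1; P,_=cloud(im,M)
    L=(P-bay(0,0,1.))@R.from_euler('ZY',[-17,-20],degrees=True).as_matrix(); f=L[(L[:,2]>32)&(L[:,2]<46)&(abs(L[:,1])<12)&(L[:,0]<0)&(L[:,0]>-230)]
    print(len(f),np.histogram(f[:,0],np.arange(-220,-60,8)))
```

```text
8.65 [0.85183012 0.86494354 0.83839209]
227 (array([ 0,  0,  0,  5, 29, 28, 28, 26,  0,  0,  0, 20, 25, 25, 27, 14,  0,
        0,  0]), array([-220, -212, -204, -196, -188, -180, -172, -164, -156, -148, -140,
       -132, -124, -116, -108, -100,  -92,  -84,  -76,  -68]))
238 (array([ 0,  0,  0,  1, 21, 21, 29, 27, 15,  0,  0,  9, 28, 29, 28, 30,  0,
        0,  0]), array([-220, -212, -204, -196, -188, -180, -172, -164, -156, -148, -140,
       -132, -124, -116, -108, -100,  -92,  -84,  -76,  -68]))
```

View pics/l3.png

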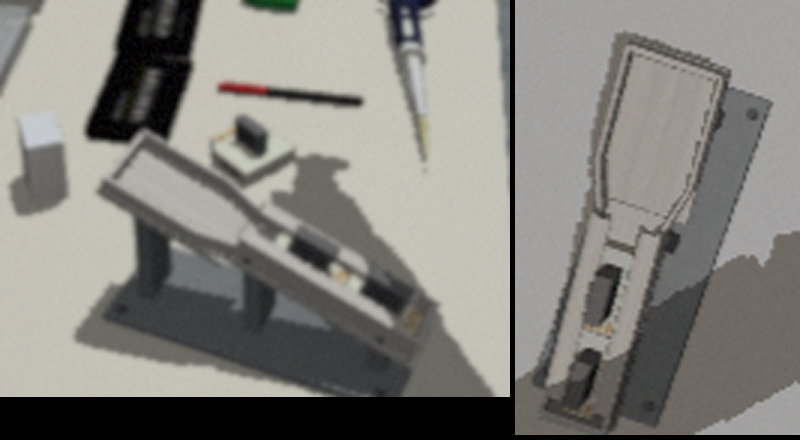

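The cartridge slid home. Its fin, at about (315,248) in the left crop, lies roughly 60 mm behind the loaded one's fin, nose downhill. Its middle is at about -115 mm, which is the seat. The broad cartridge hasn't moved and the arm is clear.

```bash
python3 -c "
from cell import ctrl
print(ctrl.finish_job())"
```

```text
the job is handed in; nothing more can be done
None
```

The narrow cartridge is in the feed rail, nose downhill and resting against the cartridge already there. The broad one is untouched, and I handed the job in at about 9 s on the clock.

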